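# Close the ribbon cassette and lift it out by its two catches

## Robot

A 7-joint arm with a two-finger parallel gripper is mounted at the origin on a cart in front of the work surface, level with it; the furniture and walls round the work are solid. World frame = base frame: x ahead of the robot, y to its left, z up, the work surface at z = 0. Lengths are in mm, angles in rad, forces in N, time in s.
With the tool pointing down it reaches from about 350 to 900 mm from the base axis. Payload 19.9 kg.
Tool frame: the origin (TCP) lies midway between the tips of the shut fingers; the grasp point (between the pads) lies 19 mm behind it (robot.grip_depth is the distance from the TCP to the grasp point, in mm); z points along the fingers, y is the direction in which the jaws open and shut (so a half turn about z gives the same grasp; the last joint's range is limited). The gripper opens to 85 mm and grips with 20 to 120 N. Pads are 22 mm wide; open, the fingers measure 114 mm over their backs; the gripper's body (76 mm by 85 mm) begins 54 mm behind the grasp point. The pads swing forward as they close: fully open they stand 13 mm farther back than shut.
Start: joints at [-1.359, 0.417, -0.01, 1.614, 0.005, 1.111, -0.053], TCP at [156.313, 605.118, 231.26] pointing down, gripper open.
Joint ranges: [-2.81, 2.81], [-0.39, 2.02], [-1.27, 1.25], [0.06, 2.57], [-1.19, 4.33], [0.19, 2], [-2.82, 2.82]. Speed limits (rad/s): [1.89, 1.89, 2.39, 2.39, 3.01, 3.01, 3.01].

## Interface

Orientations are given as a unit quaternion [w, x, y, z].
In Python, from cell import robot, read_camera, order gives the robot as it stands. The module is installed in compiled form; this text tells all that it offers.
- The arm moves only by the shell command python3 -m jog 'ROWS' [OPENING]. ROWS is JSON, a list of rows, each a list of 6 numbers: the shift along the tool's x, y, z in mm, then the turn, a rotation vector about the tool's x, y, z in rad. In form: [[dx, dy, dz, rx, ry, rz], ...]. A call has 1 to 5 rows; each row shifts and turns the pose as measured when the row begins, along the tool's axes as they then stand; what a row does not reach is not made up. A row lasts 1/8 s, in which the tool goes at most 62.5 mm and 10.7 degrees, less where a joint would pass 70% of its speed; a pose out of reach is approached as far as the arm can. A call with a gripper value outside its range is refused whole. OPENING is the opening in per cent of the stroke, from 0 (shut) to 100 (fully open), set as the call begins (- or left out, the last holds). The fingers move at their own pace and stop on an object; the grip force is fixed at half the most. Time passes only in rows, so rows that do not move let the fingers close. It gives the time, the measured TCP pose, the force and the opening at its end, in the units of the state.
- robot.get_obs(): the state, without advancing time (a new reading comes with each control period).
- read_camera(name): name is "scene" or "top" or "wrist"; returns a dict with "pixels" (384x512x3 uint8, blue, green, red), "range_z" (384x512 float32, mm along the optical axis (not along the pixel's ray), 0 where there is no reading), "fx", "fy", "cx", "cy" (pixels), "R" (3x3) and "t" (3): a world point X has camera coordinates R X + t. Camera axes: x right, y down, z forward; pixel columns grow to the right and rows downward; lengths in mm; the calibration is good to about 2 mm. A picture is of the moment at which its call begins.
- order.close_job(): hands the job in, once; it reports no verdict.
The state is a dict: "t": time; "joint_positions": joint angles; "joint_vel": joint speeds; "joint_torque": joint torques, N m; "tool_pos": TCP position; "ee_rot": TCP orientation; "wrist_force": force on the tool from outside, world axes, zero at the start; "moment": the same for the moment, N m; "grip_width": finger opening in mm.
Only numpy, scipy, OpenCV 4.12 (cv2) and the standard library are available. Lean on these libraries where they do the work, as an engineer would, in place of code of your own. Each camera call takes 0.05 s, during which the arm holds its last target.

## Task

The blue label-ribbon cassette sits latched in its grey cradle with its white lid standing open. First swing the lid fully shut, so that the two shell halves meet edge to edge; then, with the cassette still seated, pinch the two orange side catches together and lift the cassette, about level, at least 10 cm out of the cradle. Finish while still holding it there, still and with the catches pinched, and leave the tub, the pen and the counter where they are.

Things in the scene. Friction and masses are not known exactly. Their poses are not given: they have to be found in the camera images.
- cassette_center (a point): Middle of the cassette between its two orange catches, 52 mm above its underside (60 mm above the table at the start): the point to pinch about. x: along the length towards the lid's hinge; y: the pinch line, towards the left catch; z: up. Catch tabs: 28 mm along x, 14 mm below to 14 mm above this point; outer faces 60 mm apart free, 50 mm fully pinched, the widest part here.
- cassette: The loose cassette, about 0.25 kg: blue lower shell 110 x 38 x 64 mm (x, y, z) with two black spools in it, 86 mm tall with the white lid shut. Origin at the centre of its underside, axes as for its middle point. It stands upright on the cradle's floor, 8 mm above the table.
- catch_left (a joint): Travel of the orange catch on the cassette's +y side: 0 free (sprung outwards), 0.005 m fully in at its stop. Spring 1.5 N at rest, 4 N fully in. Below the tab its leg has a barb that hooks 3 mm under a steel ledge of the cradle: in by more than 3 mm it is free.
- catch_right (a joint): The same for the catch on the cassette's -y side: 0 free, 0.005 m fully in.
- lid (a joint): Opening angle of the cassette's white lid (upper shell half, 110 x 38 mm, 22 mm deep, 40 g): 0 shut edge to edge on the lower shell, 1.45 rad at most. It starts at 0.8 to 1.1 rad, leaning over the cassette, and stays where it is left (hinge friction; about 0.5 N at its free edge moves it).
- lid_hinge (a point): Middle of the lid's hinge axis, at the +x end of the cassette on the rim of the lower shell (72 mm above the table while seated). The axis is the cassette's y. Its axes turn with the lid: x from the lid's free edge to the hinge, z out of the lid's outer face.
- lid_edge (a point): Middle of the lid's free edge on its outer face: 110 mm from the hinge along the lid, 22 mm outwards of the hinge plane. 94 mm above the table with the lid shut and the cassette seated. Axes as for the hinge.
- cradle: Grey cradle fixed to the table, base plate 150 x 100 x 8 mm (x, y, z); origin at the centre of its underside, axes as the seated cassette's. Guides round the cassette's ends reach 24 mm above the table (1.5 mm play); two steel ledges beside the catches, 27 mm above the table, 29 to 39 mm either side of the middle in y, 36 mm long in x.
- tie_tub: White round tub, 70 mm across, 45 mm tall, loose; origin at the centre of its underside. Stands some 12 cm to the left of the cradle's middle. Leave it.
- marker_pen: Marker pen lying, 140 x 17 x 19 mm, loose; origin at the middle of its underside. Lies some 15 cm to the right of the cradle's middle. Leave it.
- tally_counter: Round white hand tally counter lying, 68 x 55 x 24 mm, loose; origin at its underside. Lies some 14 cm in front of the cradle's middle. Leave it.
Not all that is in view belongs to the job. What is meant by the cassette is not yellow, and is the larger of those in its own colour. Leave any purple look-alike of the tie_tub alone.

How it is judged:
By the outcome, as a careful person would: the job done as asked, in the order asked, and still so for the second after the job is handed in, while the arm keeps its last pose, push and grip.
It also fails if it takes over 48 s, if anything falls off the work surface, if the arm or the gripper's body presses on something with over 40 N, if the wrist force passes 120 N, or if a joint passes its speed limit or range.

## Working session

There is one attempt and no reset: what is moved stays moved. The work goes in short steps, Python scripts to look and compute and a shell command to move; the robot and the scene stay as the last step left them, time stands still between calls to the robot, and variables do not carry over. Pictures are saved under pics/ and viewed, and the job is handed in when it is done.

```bash
mkdir -p pics; cat > h.py <<'E'
import numpy as np, cv2
from cell import robot, read_camera, order
def snap(n,fn=None):
    c=read_camera(n)
    if fn: cv2.imwrite('pics/'+fn,c['pixels'])
    return c
def pts(c):
    z=c['range_z'];v,u=np.mgrid[0:z.shape[0],0:z.shape[1]]
    P=np.stack([(u-c['cx'])/c['fx']*z,(v-c['cy'])/c['fy']*z,z],-1)
    return (P-c['t'])@np.array(c['R'])
E
python3 - <<'E'
from h import *
for n in ['scene','top','wrist']:
    c=snap(n,n+'0.png'); np.savez('pics/'+n+'0.npz',**c)
    print(n,c['fx'],c['t'],-np.array(c['R']).T@c['t'])
o=robot.get_obs(); print(o)
E
```

```text
scene 423.9291811290564 [-450.51482192  240.97106294  766.41170286] [ 202.47237353 -566.39650605  697.5797389 ]
top 364.24214032809 [ 64.03800432 504.89216195 814.68729708] [324.56844602   9.92453564 904.04047513]
wrist 282.77448639524425 [-623.09878178  -41.07089573  381.46391918] [ 79.24281839 623.54594884 374.6527157 ]
{'t': 0.15, 'joint_positions': array([-1.35949977,  0.41780779, -0.01029223,  1.61405843,  0.00472845,
        1.11074988, -0.05299175]), 'joint_vel': array([-0.00028599, -0.00188805,  0.00016812, -0.00263208,  0.00118279,
       -0.00019988, -0.00072181]), 'joint_torque': array([ 1.57596871e-03, -8.64736032e+01,  6.79219868e-01, -4.35051298e+01,
        1.91809045e-02,  5.77620958e-03,  6.54293353e-05]), 'tool_pos': array([156.26868484, 604.84516696, 230.81272413]), 'ee_rot': array([-7.40269420e-06,  1.26052640e-01,  9.92023428e-01, -5.00540259e-04]), 'wrist_force': array([ 0.87811245,  0.56128426, -0.12741771]), 'moment': array([ 0.00772566, -0.03894564,  0.00899733]), 'grip_width': 85.28541378918833}
```

View pics/scene0.png

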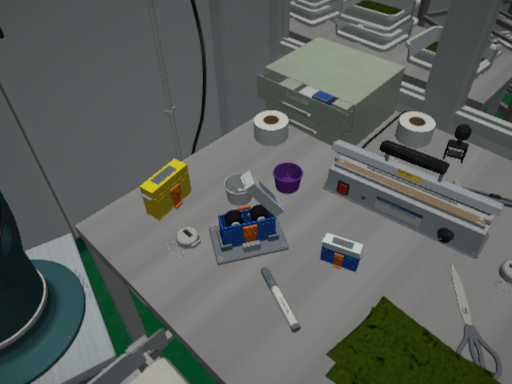

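View pics/top0.png

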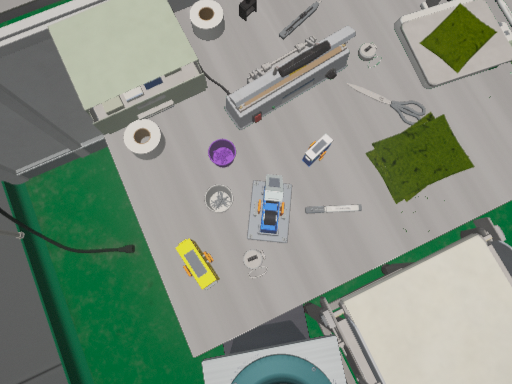

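Candidates for the cassette:
- Large blue one in the grey cradle, lid open: scene (248,228), top (272,208).
- Small blue one with its lid shut: scene (342,252), top (318,150).
- Yellow one: scene (165,190), top (197,263).

The one in the cradle fits, as it is blue and the larger of the two blue ones. I'll confirm that in an enlarged crop and measure.

```bash
python3 - <<'E'
from h import *
c=dict(np.load('pics/top0.npz')); s=dict(np.load('pics/scene0.npz'))
a=cv2.resize(c['pixels'][165:255,200:350],None,fx=5,fy=5,interpolation=cv2.INTER_CUBIC)
cv2.imwrite('pics/ctop.png',a)
cv2.imwrite('pics/cscene.png',cv2.resize(s['pixels'][160:280,160:320],None,fx=5,fy=5,interpolation=cv2.INTER_CUBIC)[:600,:800])
for nm,k in (('top',c),('scene',s)):
    P=pts(k); hsv=cv2.cvtColor(k['pixels'],cv2.COLOR_BGR2HSV)
    print(nm,k['R'].round(3).tolist())
    for col,lo,hi in (('blue',(100,120,60),(125,255,255)),('orange',(8,150,120),(19,255,255)),('yellow',(22,150,100),(34,255,255)),('purple',(126,80,40),(150,255,255))):
        m=cv2.inRange(hsv,lo,hi); n,l,st,ce=cv2.connectedComponentsWithStats(m)
        for i in range(1,n):
            if st[i,4]>8:
                q=P[(l==i)&(k['range_z']>0)]
                print(col,st[i].tolist(),ce[i].round(1),np.median(q,0).round(0),'zmax',np.percentile(q[:,2],95).round(0))
P=pts(c)
for u,v in ((250,181),(292,182),(289,241),(249,240),(274,190),(219,199),(253,259),(310,209),(358,208)): print(u,v,P[v,u].round(0))
E
```

```text
top [[-0.176, -0.984, 0.003], [-0.961, 0.171, -0.215], [0.211, -0.041, -0.977]]
blue [263, 203, 16, 12, 114] [270.8 206.8] [474. -64.  12.] zmax 75.0
blue [261, 211, 17, 21, 127] [268.  225.3] [427. -45.  54.] zmax 74.0
orange [319, 151, 7, 9, 15] [322.  155.2] [ 578. -214.   42.] zmax 44.0
orange [258, 200, 3, 12, 20] [258.8 205.7] [471. -32.  73.] zmax 74.0
orange [281, 203, 3, 11, 20] [282.2 207.6] [458. -84.  72.] zmax 74.0
orange [203, 252, 10, 10, 42] [207.7 256.6] [380. 104.  62.] zmax 67.0
orange [184, 266, 7, 10, 24] [187.1 270.6] [357. 153.  64.] zmax 67.0
yellow [290, 68, 11, 7, 11] [295.  71.] [ 768. -172.  124.] zmax 125.0
yellow [176, 239, 41, 50, 564] [196.2 263.1] [366. 126.  86.] zmax 89.0
purple [208, 139, 28, 27, 575] [221.8 151.9] [635.  33.  17.] zmax 46.0
scene [[0.859, -0.512, -0.019], [-0.369, -0.591, -0.718], [0.356, 0.624, -0.696]]
blue [314, 91, 23, 14, 148] [324.3  97.2] [828. 161. 107.] zmax 109.0
blue [218, 209, 58, 38, 1026] [245.6 228.6] [451. -72.  49.] zmax 72.0
blue [320, 247, 39, 24, 367] [339.5 258.8] [ 591. -221.   22.] zmax 39.0
orange [170, 183
[... 362 characters left out ...]
336.6 265.8] [ 578. -218.    8.] zmax 9.0
yellow [140, 159, 47, 35, 406] [162.1 176.4] [360. 120.  86.] zmax 88.0
yellow [397, 169, 24, 14, 102] [408.8 175.9] [ 772. -183.  124.] zmax 128.0
yellow [177, 176, 6, 5, 10] [179.5 178. ] [401. 122.  64.] zmax 65.0
yellow [172, 181, 4, 5, 9] [173.7 183.1] [384. 114.  64.] zmax 67.0
yellow [157, 196, 7, 6, 9] [160.1 198.8] [341.  94.  53.] zmax 54.0
purple [273, 163, 30, 31, 713] [287.2 176.9] [630.  35.  26.] zmax 45.0
250 181 [552. -25.   1.]
292 182 [ 530. -130.    0.]
289 241 [385. -93.  -3.]
249 240 [404.   4.  -1.]
274 190 [481. -64. 173.]
219 199 [515.  59.  20.]
253 259 [356.   2.  23.]
310 209 [ 451. -157.   20.]
358 208 [ 433. -276.   16.]
```

```bash
sleep 1
```

```text
(no output)
```

View pics/ctop.png

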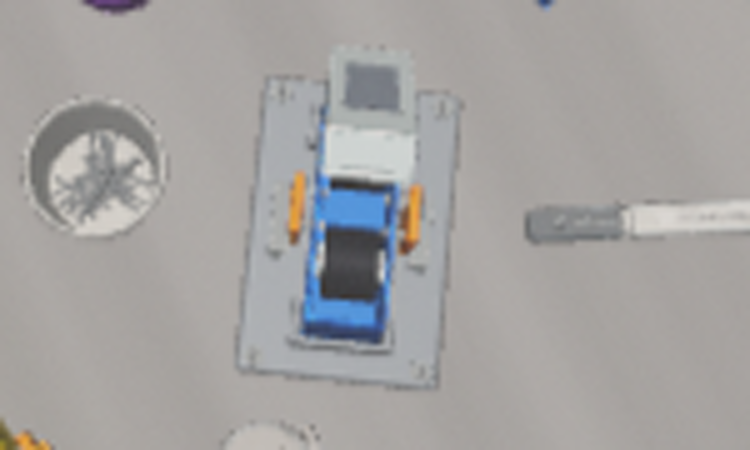

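View pics/cscene.png

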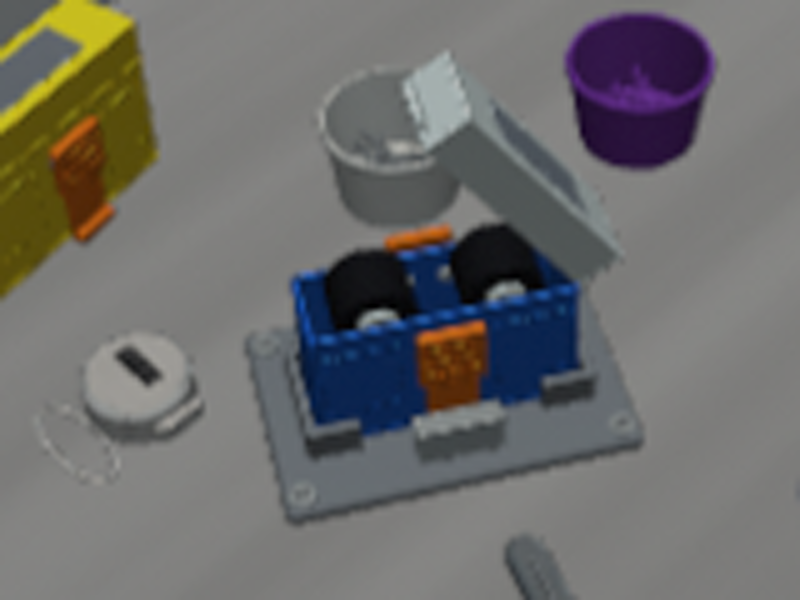

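The crop confirms it: the blue cassette is in the grey cradle with the white lid leaning open, hinge at the far end. Next I refine its pose and check what lies along the approach path.

```bash
cat > pose.py <<'E'
from h import *
c=dict(np.load('pics/top0.npz')); s=dict(np.load('pics/scene0.npz'))
def ray(k,uv,z):
    uv=np.atleast_2d(uv); d=np.c_[(uv[:,0]-k['cx'])/k['fx'],(uv[:,1]-k['cy'])/k['fy'],np.ones(len(uv))]@k['R']
    o=-k['R'].T@k['t']; return o+d*((z-o[2])/d[:,2])[:,None]
# cradle base plate corners from enlarged crop, top at z=8 (crop x5 offset 200,165)
cr=np.array([[268,77],[462,98],[437,388],[237,370]])/5+[200,165]-0.4
C=ray(c,cr,8); print('cradle',C.round(1).tolist(),'mean',C.mean(0).round(1), np.linalg.norm(C[0]-C[1]),np.linalg.norm(C[0]-C[3]))
for a,b in ((3,0),(2,1)): d=C[b]-C[a]; print('ang',np.degrees(np.arctan2(d[1],d[0])))
for a,b in ((1,0),(2,3)): d=C[b]-C[a]; print('ang',np.degrees(np.arctan2(-d[0],d[1])))
cs=np.array([[250,335],[293,520],[640,440],[590,270]])/5+[160,160]-0.4
C=ray(s,cs[:3],8); print('scene cradle',C.round(1).tolist(),'centre',((C[0]+C[2])/2).round(1)); d=C[2]-C[1]; print(np.degrees(np.arctan2(d[1],d[0])))
for nm,k in (('top',c),('scene',s)):
    h=cv2.cvtColor(k['pixels'],cv2.COLOR_BGR2HSV); m=cv2.inRange(h,(8,130,100),(20,255,255))>0
    P=pts(k); 
    for sg in (1,-1):
        q=P[m&(abs(P[...,2]-73)<4)&(abs(P[...,0]-465)<30)&(abs(P[...,1]+60-26*sg)<16)]
        print(nm,'catch',sg,len(q),q.mean(0).round(1))
    q=P[(P[...,2]>85)&(abs(P[...,0]-480)<100)&(abs(P[...,1]+65)<45)]
    print('lid',len(q),q.min(0).round(0),q.max(0).round(0),'top',q[q[:,2]>165].mean(0).round(0))
    th=np.radians(-12.5); e=np.array([np.cos(th),np.sin(th)]); n=np.array([-e[1],e[0]])
    w=(q[:,:2]-[465,-60]); print('y range',(w@n).min(),(w@n).max())
    x=w@e
    from numpy.linalg import svd
    for zz in range(90,180,10):
        mm=abs(q[:,2]-zz)<5
        if mm.any(): print(zz,'x',x[mm].min().round(1),x[mm].max().round(1))
    # heights
P=pts(c).reshape(-1,3)
for lo,hi in ((60,120),(120,200),(200,400),(400,700)):
    q=P[(P[:,2]>lo)&(P[:,2]<hi)]; print('h',lo,hi,len(q),q.min(0).round(),q.max(0).round()) if len(q) else 0
E
python3 pose.py
```

```text
cradle [[551.0, -33.1, 8.0], [523.0, -127.9, 8.0], [381.9, -86.9, 8.0], [407.8, 8.0, 8.0]] mean [465.9 -60.    8. ] 98.88277611179947 148.9940576419254
ang -15.991095318136752
ang -16.228286558865502
ang -16.469879788524846
ang -15.248631849142805
scene cradle [[411.2, 4.9, 8.0], [382.8, -91.1, 8.0], [521.9, -130.1, 8.0]] centre [466.6 -62.6   8. ]
-15.672392942427823
top catch 1 22 [473.5 -32.6  72.5]
top catch -1 24 [457.7 -84.7  72. ]
lid 507 [431. -96.  85.] [539. -40. 177.] top [473. -61. 171.]
y range -21.787511797333014 19.872664195752566
90 x -33.2 74.3
100 x 49.7 68.8
110 x 54.7 61.5
120 x 41.9 54.9
130 x 35.6 49.1
140 x 34.1 42.6
150 x 7.2 35.5
160 x -4.4 28.9
170 x -4.5 22.3
scene catch 1 26 [474.1 -36.   71.2]
scene catch -1 33 [459.  -88.4  71.4]
lid 893 [433. -99.  85.] [541. -41. 177.] top [473. -66. 170.]
y range -25.13002398316793 19.79542774088192
90 x -31.4 75.6
100 x 38.7 69.7
110 x 30.8 63.1
120 x 25.3 56.1
130 x 17.9 49.7
140 x 10.1 43.0
150 x 4.4 37.0
160 x -2.8 30.0
170 x -3.8 23.3
h 60 120 14149 [ 308. -752.   60.] [1025.  324.  120.]
h 120 200 13504 [ 457. -336.  120.] [1015.  383.  200.]
h 200 400 1 [ 749. -175.  200.] [ 749. -175.  200.]
```

Measured pose: cassette centre at about (466,-60.5), yaw about -0.283 rad, from cradle and catches in both views, which agree within 4 mm. The cradle measures 149x99 mm against 150x100, and the lid is open about 0.99 rad. I'm now moving over the lid with the fingers shut.

```bash
python3 -m jog '[[-40,-46,-8,0,0,0.03],[-40,-47,-8,0,0,0],[-40,-47,-8,0,0,0],[-40,-47,-8,0,0,0],[-40,-47,0,0,0,0]]' 0
```

```text
t: 0.78
tool_pos: [284.1, 323.2, 261.6]
ee_rot: [-0.001, 0.139, 0.99, -0.001]
wrist_force: [1.2, 0.4, -1.6]
grip_width: 0.2
```

```bash
python3 -m jog '[[-40,-42,0,0,0,0],[-40,-42,0,0,0,0],[-40,-42,0,0,0,0],[-40,-42,0,0,0,0],[-40,-42,0,0,0,0]]' 0; python3 -m jog '[[-40,-42,0,0,0,0],[-40,-42,0,0,0,0],[-20,-20,0,0,0,0],[0,0,0,0,0,0]]' 0; python3 -c "
from h import *
print(robot.get_obs()['tool_pos'])
snap('scene','s1.png');snap('wrist','w1.png')"
```

```text
t: 1.4
tool_pos: [421.0, 56.8, 262.7]
ee_rot: [0.0, 0.139, 0.99, 0.0]
wrist_force: [1.0, -0.2, -0.9]
grip_width: 0.1
t: 1.9
tool_pos: [490.6, -79.0, 262.8]
ee_rot: [0.001, 0.141, 0.99, -0.0]
wrist_force: [-1.1, 0.4, -0.3]
grip_width: -0.0
[490.58953423 -79.04141449 262.76747179]
```

View pics/s1.png

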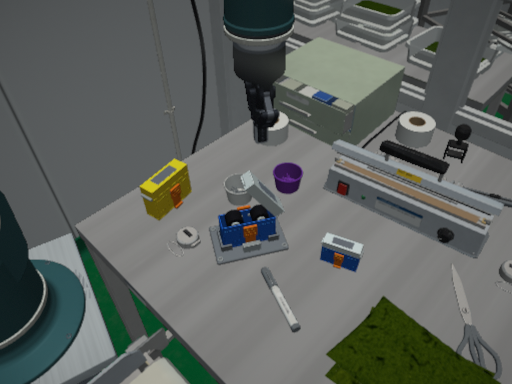

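```bash
cat >> h.py <<'E'
O=np.array([466,-60.5]);TH=-0.283;EX=np.array([np.cos(TH),np.sin(TH)]);EY=np.array([-EX[1],EX[0]])
def loc():
    o=robot.get_obs();p=o['tool_pos'];d=p[:2]-O;q=o['ee_rot']
    from scipy.spatial.transform import Rotation as R
    M=R.from_quat([q[1],q[2],q[3],q[0]]).as_matrix()
    print('t',round(o['t'],2),'cass x,y,z',(d@EX).round(1),(d@EY).round(1),p[2].round(1),'F',o['wrist_force'].round(1),'w',round(o['grip_width'],1))
    print(' tool x,y in cass:',(M[:2,0]@EX).round(3),(M[:2,0]@EY).round(3),'tilt',M[2,:2].round(3))
E
python3 -c "
from h import *
loc()
c=dict(np.load('pics/scene0.npz'));p=c['R']@robot.get_obs()['tool_pos']+c['t'];print(c['fx']*p[0]/p[2]+c['cx'],c['fy']*p[1]/p[2]+c['cy'])"
```

```text
t 2.0 cass x,y,z 27.7 -9.1 262.8 F [-0.6  0.3 -0.2] w 0.1
 tool x,y in cass: -1.0 -0.002 tilt [-0.001  0.001]
258.9615879737763 139.52893293190724
```

The fingertip shows at scene pixel (262,138) and projects to (259,139.5), so calibration and TCP agree. Now centring and coming down on the lid.

```bash
python3 -m jog '[[0,9,20,0,0,0],[2,0,30,0,0,0],[0,0,25,0,0,0],[0,0,6,0,0,0]]' 0; python3 -c "
from h import *
loc()"; python3 -m jog '[[2,0,8,0,0,0],[2,0,8,0,0,0],[3,0,8,0,0,0]]' 0; python3 -c "
from h import *
loc();snap('scene','s2.png')"
```

```text
t: 2.5
tool_pos: [490.0, -62.3, 180.5]
ee_rot: [0.001, 0.136, 0.991, 0.002]
wrist_force: [0.6, 1.1, -0.1]
grip_width: 0.1
t 2.5 cass x,y,z 23.5 5.0 180.5 F [ 0.6  1.1 -0.1] w 0.1
 tool x,y in cass: -1.0 -0.009 tilt [-0.002  0.004]
t: 2.88
tool_pos: [483.8, -59.1, 157.0]
ee_rot: [0.002, 0.136, 0.991, 0.002]
wrist_force: [-0.1, 0.0, 0.3]
grip_width: 0.1
t 2.88 cass x,y,z 16.7 6.3 157.0 F [-0.1  0.   0.3] w 0.1
 tool x,y in cass: -1.0 -0.011 tilt [-0.004  0.006]
```

View pics/s2.png

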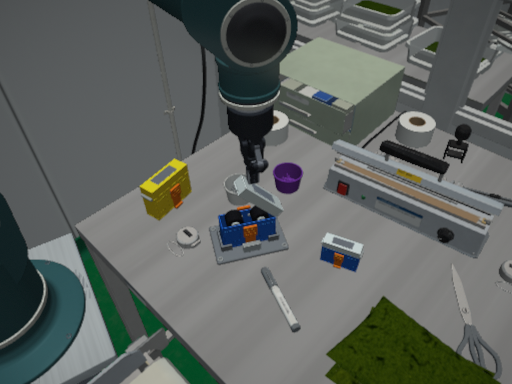

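The fingertips rest on the lid, which has begun to close (lid edge near (255,185)). Next I keep pushing down and back, re-centring in y.

```bash
python3 -m jog '[[4,-3,8,0,0,0],[4,-3,8,0,0,0],[4,-1,8,0,0,0],[4,0,8,0,0,0],[0,0,0,0,0,0]]' 0; python3 -c "
from h import *
loc()"; python3 -m jog '[[4,0,7,0,0,0],[4,0,7,0,0,0],[4,0,6,0,0,0],[0,0,0,0,0,0]]' 0; python3 -c "
from h import *
loc()"
```

```text
t: 3.55
tool_pos: [464.2, -61.6, 121.6]
ee_rot: [0.001, 0.136, 0.991, 0.002]
wrist_force: [-0.2, -0.1, -0.1]
grip_width: -0.0
t 3.55 cass x,y,z -1.4 -1.5 121.6 F [-0.2 -0.1 -0.1] w -0.0
 tool x,y in cass: -1.0 -0.01 tilt [-0.002  0.005]
t: 4.05
tool_pos: [452.1, -58.0, 100.3]
ee_rot: [0.002, 0.136, 0.991, 0.002]
wrist_force: [0.4, -0.6, 0.3]
grip_width: -0.1
t 4.05 cass x,y,z -14.1 -1.5 100.3 F [ 0.4 -0.6  0.3] w -0.1
 tool x,y in cass: -1.0 -0.011 tilt [-0.002  0.005]
```

```bash
python3 -m jog '[[4,0,3,0,0,0],[3,0,2,0,0,0],[0,0,1,0,0,0],[0,0,0,0,0,0]]' 0; python3 -c "
from h import *
loc();snap('scene','s3.png')"; python3 -m jog '[[0,0,1,0,0,0],[0,0,0,0,0,0]]' 0;python3 -m jog '[[0,0,1,0,0,0],[0,0,0,0,0,0]]' 0
```

```text
t: 4.55
tool_pos: [445.2, -55.9, 94.1]
ee_rot: [0.002, 0.136, 0.991, 0.002]
wrist_force: [0.1, 0.6, -0.4]
grip_width: -0.2
t 4.55 cass x,y,z -21.3 -1.4 94.1 F [ 0.1  0.6 -0.4] w -0.2
 tool x,y in cass: -1.0 -0.011 tilt [-0.003  0.005]
t: 4.85
tool_pos: [445.3, -55.9, 93.8]
ee_rot: [0.002, 0.136, 0.991, 0.003]
wrist_force: [-3.9, -0.4, 10.2]
grip_width: 0.3
t: 5.1
tool_pos: [445.3, -55.9, 93.8]
ee_rot: [0.002, 0.136, 0.991, 0.003]
wrist_force: [-4.3, -0.4, 10.2]
grip_width: -0.2
```

View pics/s3.png

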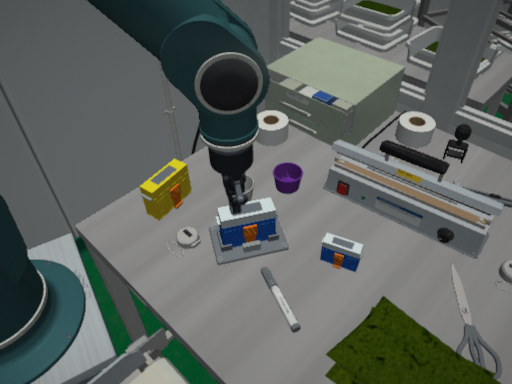

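Contact at z = 93.8 (shut is 94) with 10 N reaction, so the lid has reached its stop. Now backing off, opening, and checking the lid's height.

```bash
python3 -m jog '[[0,0,-15,0,0,0],[-5,0,-25,0,0,0.011],[-8,1,-30,0,0,0],[-8,0,-10,0,0,0],[0,0,0,0,0,0]]' 0; python3 -m jog '[[0,0,0,0,0,0],[0,0,0,0,0,0],[0,0,0,0,0,0]]' 100; python3 - <<'E'
from h import *
loc()
s=snap('scene','s4.png');w=snap('wrist','w4.png');c=snap('top')
np.savez('pics/w4.npz',**w);np.savez('pics/s4.npz',**s)
cv2.imwrite('pics/s4c.png',cv2.resize(s['pixels'][180:280,180:320],None,fx=5,fy=5,interpolation=cv2.INTER_CUBIC))
for k in (s,w):
    P=pts(k);d=P[...,:2]-O;a=d@EX;b=d@EY
    for x0 in (-48,-30,0,30,48):
        m=(abs(a-x0)<6)&(abs(b)<14)&(P[...,2]>70)&(P[...,2]<115);print(x0,m.sum(),np.median(P[m][:,2]).round(1) if m.any() else None)
E
```

```text
t: 5.72
tool_pos: [466.2, -62.0, 178.4]
ee_rot: [0.002, 0.142, 0.99, 0.003]
wrist_force: [0.5, 0.1, 0.4]
grip_width: -0.2
t: 6.1
tool_pos: [464.8, -61.9, 176.6]
ee_rot: [0.001, 0.142, 0.99, 0.003]
wrist_force: [-0.5, 0.5, 0.2]
grip_width: 54.1
t 6.1 cass x,y,z -0.8 -1.7 176.6 F [-0.5  0.5  0.2] w 54.1
 tool x,y in cass: -1.0 0.002 tilt [-0.     0.006]
-48 76 93.8
-30 64 94.0
0 61 94.7
30 62 94.3
48 62 94.3
-48 526 95.3
-30 512 95.5
0 437 95.7
30 389 95.5
48 367 95.4
```

View pics/s4c.png

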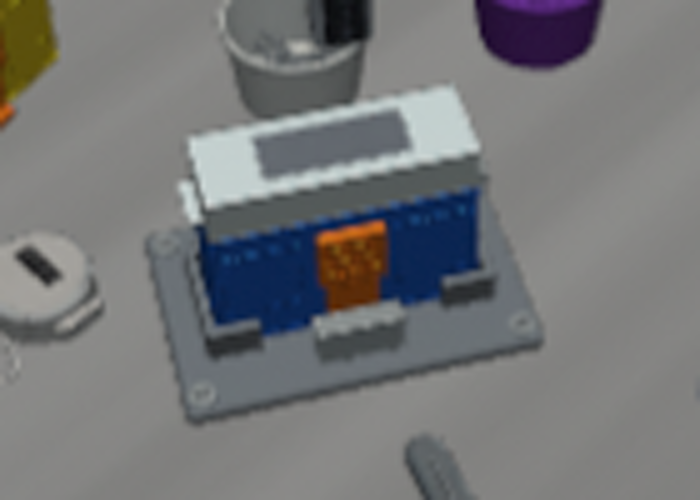

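View pics/w4.png

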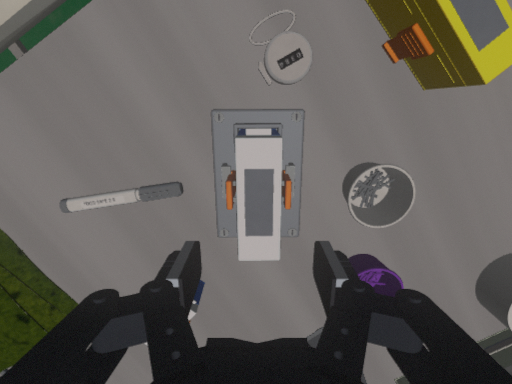

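The lid top is flat at z ≈ 94 to 95 along its whole length, and the shell edges meet. Next I measure the catches from the wrist camera and centre on them.

```bash
python3 - <<'E'
from h import *
w=dict(np.load('pics/w4.npz'));P=pts(w);h=cv2.cvtColor(w['pixels'],cv2.COLOR_BGR2HSV)
d=P[...,:2]-O;a=d@EX;b=d@EY
m=(cv2.inRange(h,(4,130,90),(20,255,255))>0)&(abs(a)<40)&(abs(b)<40)
for sg in (1,-1):
    k=m&(b*sg>0)&(abs(P[...,2]-73)<5);print(sg,k.sum(),a[k].mean(),b[k].min(),b[k].max(),a[k].min(),a[k].max(),np.median(P[k][:,2]))
k=(P[...,2]>90)&(P[...,2]<100)&(abs(a)<80)&(abs(b)<40);v=(h[...,1]<60)&k
print('lid',a[v].min(),a[v].max(),b[v].min(),b[v].max()); r=cv2.minAreaRect(np.c_[a[v],b[v]].astype(np.float32));print(r)
E
```

```text
1 161 -0.33751467319496514 23.446811221005238 28.719273662070762 -13.867765197488227 13.278856333445557 73.16348069664882
-1 157 -0.4014276321873734 -30.57451962878679 -25.605651597005025 -13.353318929021498 13.690259765789826 73.2704201622251
lid -54.69713726521371 55.27704792771662 -20.391380979657313 17.8722222353836
((0.3069267272949219, -1.2176151275634766), (110.02757263183594, 38.038330078125), 0.16518735885620117)
```

```bash
python3 -m jog '[[-1,1,0,0.006,0,0],[0,0,20,0,0,0],[0,0,25,0,0,0],[0,0,20,0,0,0],[0,0,0,0,0,0]]' 100; python3 -c "
from h import *
loc()"
```

```text
t: 6.88
tool_pos: [467.2, -60.7, 110.4]
ee_rot: [0.001, 0.142, 0.99, -0.0]
wrist_force: [0.8, -0.5, 0.0]
grip_width: 85.3
t 6.88 cass x,y,z 1.2 0.1 110.4 F [ 0.8 -0.5  0. ] w 85.3
 tool x,y in cass: -1.0 0.001 tilt [-0.002 -0.001]
```

Target is y = -1.1, x = 0, z = 38.

```bash
python3 -m jog '[[1,-1,10,0,0,0],[0,0,15,0,0,0],[0,0,15,0,0,0],[0,0,15,0,0,0],[0,0,0,0,0,0]]' 100; python3 -c "
from h import *
loc()"
```

```text
t: 7.5
tool_pos: [466.7, -61.3, 52.7]
ee_rot: [0.001, 0.141, 0.99, -0.0]
wrist_force: [0.0, -1.0, 0.2]
grip_width: 85.6
t 7.5 cass x,y,z 0.9 -0.6 52.7 F [ 0.  -1.   0.2] w 85.6
 tool x,y in cass: -1.0 0.001 tilt [-0.003 -0.   ]
```

```bash
python3 -m jog '[[1,-0.5,9,0,0,0],[0,0,5,0,0,0],[0,0,1,0,0,0],[0,0,0,0,0,0]]' 100; python3 -c "
from h import *
loc();snap('scene','s5.png');snap('wrist','w5.png')"
```

```text
t: 8.0
tool_pos: [466.0, -61.7, 37.2]
ee_rot: [0.002, 0.142, 0.99, -0.0]
wrist_force: [-0.2, -0.0, 1.1]
grip_width: 85.5
t 8.0 cass x,y,z 0.4 -1.1 37.2 F [-0.2 -0.   1.1] w 85.5
 tool x,y in cass: -1.0 0.001 tilt [-0.004  0.   ]
```

View pics/w5.png

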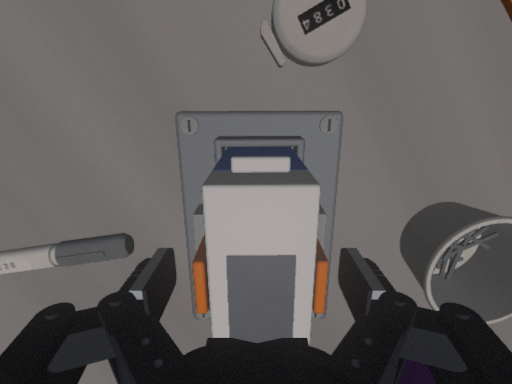

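View pics/s5.png

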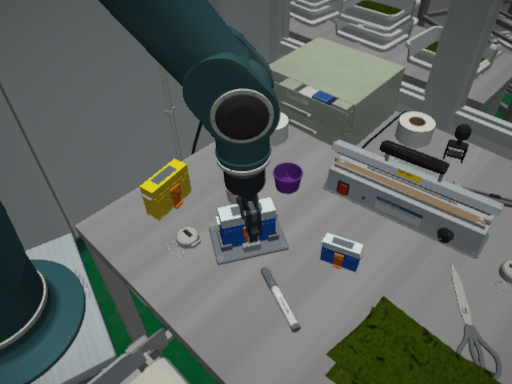

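The fingers straddle both catches symmetrically (catches at columns 202 and 320, pads at 175 and 345). Closing now.

```bash
python3 -m jog '[[0,0,0,0,0,0],[0,0,0,0,0,0],[0,0,0,0,0,0],[0,0,0,0,0,0],[0,0,0,0,0,0]]' 0; python3 -m jog '[[0,0,0,0,0,0],[0,0,0,0,0,0]]' 0; python3 -c "
from h import *
loc();snap('scene');w=snap('wrist','w6.png')"
```

```text
t: 8.72
tool_pos: [466.7, -61.3, 39.6]
ee_rot: [0.003, 0.141, 0.99, 0.001]
wrist_force: [-0.1, -0.5, -0.6]
grip_width: 43.2
t: 8.98
tool_pos: [466.7, -61.2, 39.6]
ee_rot: [0.003, 0.141, 0.99, 0.001]
wrist_force: [-0.3, 0.2, 0.3]
grip_width: 43.4
t 8.97 cass x,y,z 0.9 -0.5 39.6 F [-0.3  0.2  0.3] w 43.4
 tool x,y in cass: -1.0 0.001 tilt [-0.005  0.003]
```

View pics/w6.png

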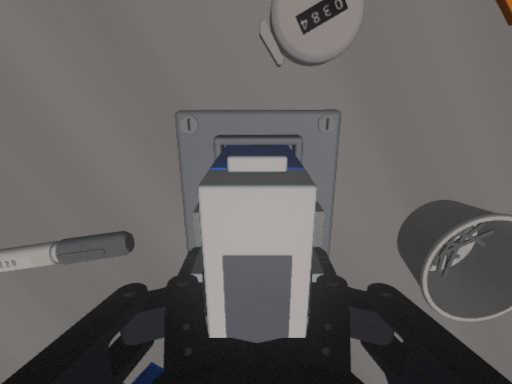

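The width reads 43.4 mm where about 50 was expected. I'm checking close up before lifting.

```bash
python3 - <<'E'
from h import *
s=snap('scene');t=snap('top')
cv2.imwrite('pics/s7.png',cv2.resize(s['pixels'][170:270,190:310],None,fx=6,fy=6,interpolation=cv2.INTER_CUBIC))
w=cv2.imread('pics/w6.png');cv2.imwrite('pics/w6c.png',cv2.resize(w[200:384,110:400],None,fx=2.7,fy=2.7,interpolation=cv2.INTER_CUBIC))
E
```

```text
(no output)
```

View pics/s7.png

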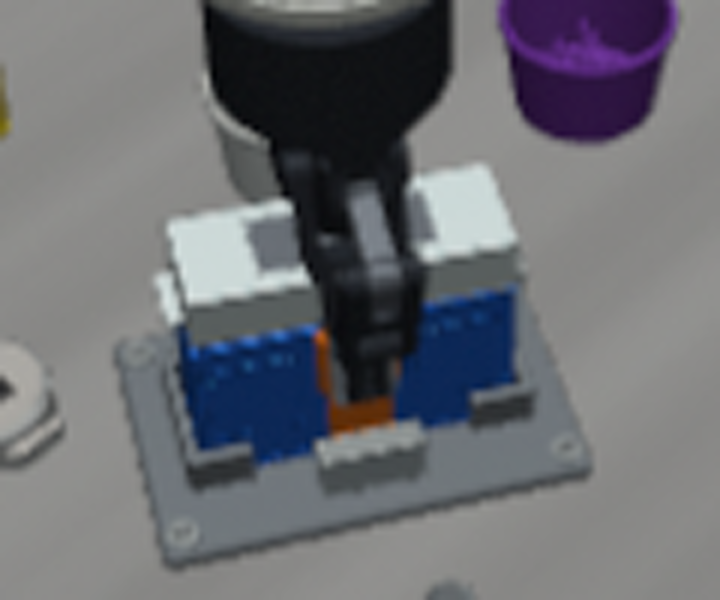

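View pics/w6c.png

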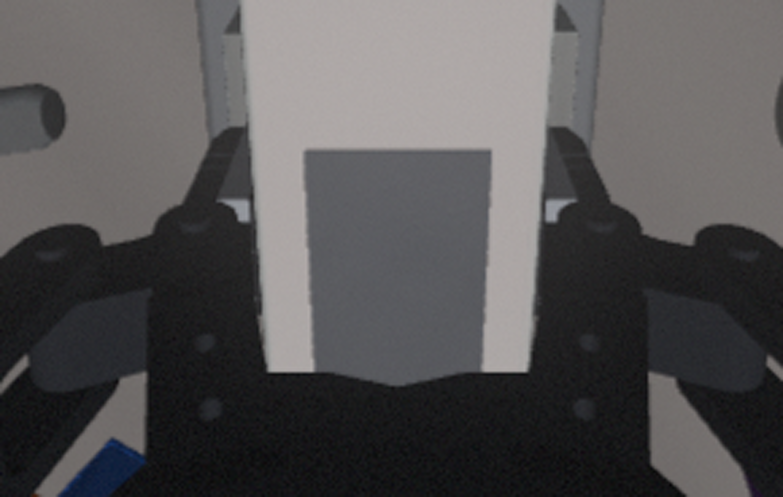

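The near pad sits squarely on the orange tab at (250,230), with the leg visible below it, and the two sides look symmetric, so the catches are gripped. I'll lift gently first and watch the force.

```bash
python3 -m jog '[[0,0,-3,0,0,0],[0,0,-3,0,0,0],[0,0,-3,0,0,0],[0,0,0,0,0,0]]' 0; python3 - <<'E'
from h import *
loc()
s=snap('scene');snap('wrist','w8.png')
cv2.imwrite('pics/s8.png',cv2.resize(s['pixels'][170:270,190:310],None,fx=6,fy=6,interpolation=cv2.INTER_CUBIC))
E
```

```text
t: 9.68
tool_pos: [466.5, -61.2, 49.1]
ee_rot: [0.002, 0.141, 0.99, 0.001]
wrist_force: [0.1, -0.7, -3.3]
grip_width: 43.0
t 9.68 cass x,y,z 0.6 -0.6 49.1 F [ 0.1 -0.7 -3.3] w 43.0
 tool x,y in cass: -1.0 0.001 tilt [-0.005  0.003]
```

View pics/s8.png

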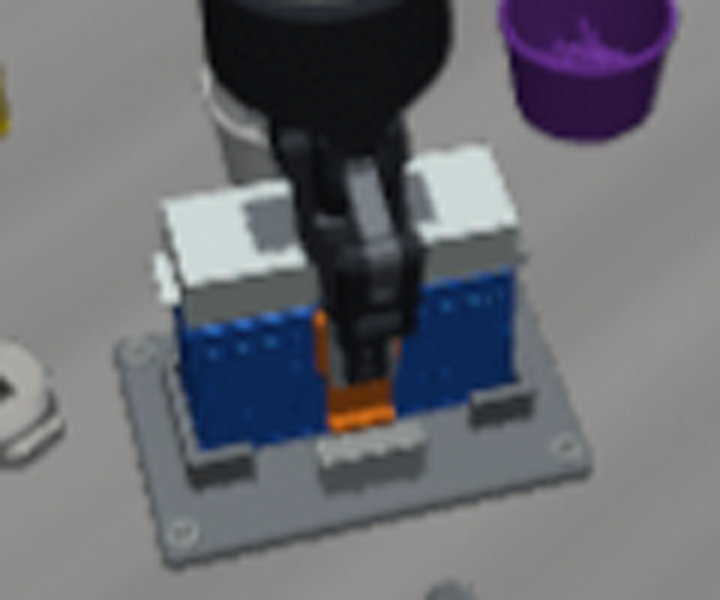

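The cassette rises with the fingers, its barbs clear of the ledges, and the load of about 3 N is close to its weight. Lifting further.

```bash
python3 -m jog '[[0,0,-6,0,0,0],[0,0,-10,0,0,0],[0,0,-12,0,0,0],[0,0,-12,0,0,0],[0,0,-12,0,0,0]]' 0; python3 -m jog '[[0,0,-14,0,0,0],[0,0,-14,0,0,0],[0,0,-14,0,0,0],[0,0,-12,0,0,0],[0,0,-8,0,0,0]]' 0;python3 -m jog '[[0,0,-4,0,0,0],[0,0,-2,0,0,0],[0,0,0,0,0,0],[0,0,0,0,0,0]]' 0; python3 - <<'E'
from h import *
loc()
s=snap('scene','s9.png');snap('wrist','w9.png');c=snap('top','t9.png')
for k in (s,c):
    P=pts(k);d=P[...,:2]-O;a=d@EX;b=d@EY;h=cv2.cvtColor(k['pixels'],cv2.COLOR_BGR2HSV)
    for x0 in (-48,-36,36,48):
        m=(abs(a-x0)<6)&(abs(b)<14)&(P[...,2]>195)&(P[...,2]<235)&(h[...,1]<60)&(h[...,2]>120);print(x0,m.sum(),np.median(P[m][:,2]).round(1) if m.any() else None)
P=pts(s);h=cv2.cvtColor(s['pixels'],cv2.COLOR_BGR2HSV);d=P[...,:2]-O;a=d@EX;b=d@EY
m=(cv2.inRange(h,(100,120,50),(125,255,255))>0)&(abs(a)<70)&(abs(b)<40);print('blue z',np.percentile(P[m][:,2],[1,50,99]).round(1))
for x0 in(-48,-30,30,48): mm=m&(abs(a-x0)<6);print(x0,np.percentile(P[mm][:,2],[2,98]).round(1))
E
```

```text
t: 10.4
tool_pos: [465.8, -61.5, 104.2]
ee_rot: [0.002, 0.142, 0.99, 0.001]
wrist_force: [0.1, -0.0, -3.6]
grip_width: 43.0
t: 11.02
tool_pos: [465.7, -61.5, 171.4]
ee_rot: [0.003, 0.142, 0.99, 0.001]
wrist_force: [-0.0, -0.1, -3.7]
grip_width: 42.8
t: 11.52
tool_pos: [465.4, -61.4, 177.5]
ee_rot: [0.002, 0.142, 0.99, 0.001]
wrist_force: [-1.1, -0.0, -2.6]
grip_width: 43.1
t 11.53 cass x,y,z -0.3 -1.1 177.5 F [-1.1 -0.  -2.6] w 43.1
 tool x,y in cass: -1.0 0.001 tilt [-0.004  0.003]
-48 59 234.2
-36 61 234.2
36 69 232.4
48 69 232.0
-48 0 None
-36 0 None
36 0 None
48 0 None
blue z [147.  179.  209.8]
-48 [148.1 209.8]
-30 [147.9 209.3]
30 [147.9 208.7]
48 [148.2 208.2]
```

View pics/s9.png

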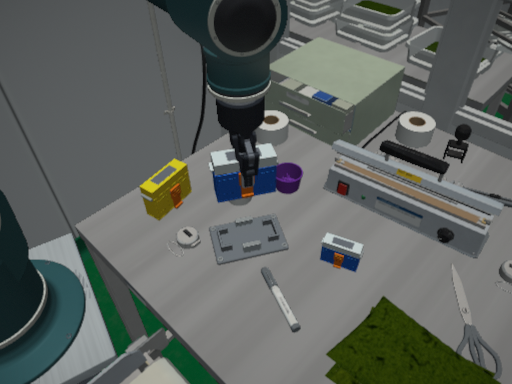

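View pics/w9.png

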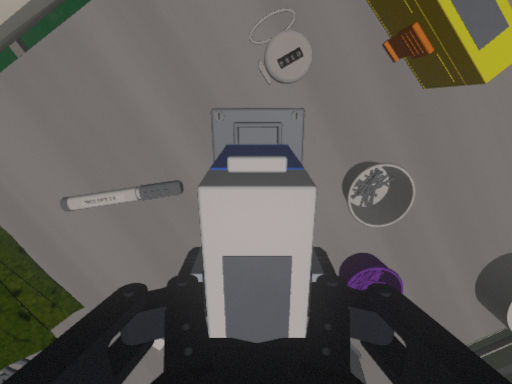

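The cassette hangs level (rim heights within 1.6 mm over 96 mm). Its underside is at z ≈ 147, lid shut, and the tub, pen and counter sit at the same wrist pixels as before. One last steadiness check, then I hand in.

```bash
python3 -m jog '[[0,0,0,0,0,0],[0,0,0,0,0,0],[0,0,0,0,0,0]]' 0; python3 - <<'E'
from h import *
loc(); print(abs(robot.get_obs()['joint_vel']).max())
k=snap('scene','s10.png');P=pts(k);d=P[...,:2]-O;a=d@EX;b=d@EY;h=cv2.cvtColor(k['pixels'],cv2.COLOR_BGR2HSV)
for x0 in (-48,-36,36,48):
    m=(abs(a-x0)<5)&(abs(b+1)<12)&(P[...,2]>225)&(P[...,2]<250)&(h[...,1]<60);print(x0,m.sum(),np.median(P[m][:,2]).round(1))
s0=np.load('pics/scene0.npz')['pixels'].astype(int);df=abs(s0-k['pixels'].astype(int)).max(-1)
for n,(u,v) in dict(counter=(188,238),pen=(280,298)).items(): print(n,np.median(df[v-14:v+14,u-14:u+14]))
print(order.close_job())
E
```

```text
t: 12.05
tool_pos: [465.4, -61.5, 177.5]
ee_rot: [0.002, 0.142, 0.99, 0.001]
wrist_force: [-0.5, -0.7, -2.1]
grip_width: 43.4
t 12.05 cass x,y,z -0.3 -1.1 177.5 F [-0.5 -0.7 -2.1] w 43.4
 tool x,y in cass: -1.0 0.001 tilt [-0.004  0.003]
0.0011408771136464679
-48 53 234.6
-36 52 234.3
36 47 232.3
48 50 232.1
counter 6.0
pen 6.0
the job is handed in; nothing more can be done
None
```

I shut the lid, pinched the two orange catches with the cassette still seated, lifted it straight up, and handed the job in at about 12 s while still holding it.

- **Lid:** I pressed with shut fingers until contact stopped at z = 93.8 mm with about 10 N. Afterwards the lid top measured flat at 94–95 mm along its length (94 expected), and it was still shut at the end.
- **Lift:** The underside is at z ≈ 147 mm, about 138 mm up. It is level to about 1.5° or better: the rim differs by 1.6 mm and the lid top by 2.5 mm over 96 mm.
- **Hold:** The arm was still, with joint speeds about 0.001 rad/s. The load on the wrist was 2–4 N, close to the cassette's weight.
- **Other objects:** The tub, pen and counter showed no visible movement. I compared pen and counter against the first picture by pixel difference, and the tub only by eye in the wrist pictures.

**Reading that disagreed:** the grip width showed about 43 mm, where fully pinched catches should give 50 mm. The near pad looked square on its tab, the grip looked symmetric, and the catches came free with no extra force. I took it as give in the finger linkage but did not confirm that. The tool also rose about 2 mm while the fingers closed.

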